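# Fit the fourth pillar of an instrument support into its strut channel

## Task

Fit the loose hexagonal pillar in the empty stretch of the robot-side channel, straight across from the pillar on the far channel that has no partner: pass its spring nut lengthwise down through the slot, push it down against its spring, give it a quarter turn clockwise so that it lies across the channel, and let it up until the grooves catch fully on the channel lips, leaving the pillar standing upright on its own. Feel your way in and press gently: about 10 N is enough for the spring, and the support must never be loaded with more than 40 N. Leave the plain nut, spanner, bottle and dish where they are.

Things in the scene. Friction and masses are not known exactly. Their poses are not given: they have to be found in the camera images.
- pillar_mid (a point): Centre (half-way up) of the loose pillar's hexagon: an aluminium bar 50 mm tall, 16 mm across flats, fixed on a steel spring nut (0.16 kg in all). z up. It reaches 25 mm above and below this point. Two flats face +y and -y, the others 60 degrees either way. Fully caught in the robot-side channel this point is 68.3 mm above the bench; not turned or not caught in the grooves, 3 mm lower or more.
- nut_under (a point): Centre of the underside of the loose pillar's nut, 35 mm below pillar_mid, same axes; at first flat on the block. Nut: 35 mm along x, 20.4 mm along y, 10 mm thick, edges barely broken. Two grooves along y in its top, 4 mm wide, 3 mm deep, 12 mm either side of the middle. Two corners are cut off: in the channel it turns only clockwise from above, and meets the walls about 7 degrees past 90.
- spring_foot (a point): Underside of the round foot (11 mm diameter, 4 mm thick) of the coil spring that hangs below the loose pillar's nut, 32 mm below the nut's underside when free; at the start it hangs in a hole of the block. The spring starts to give at 2 N, takes 0.7 N more per mm, and is solid after 15.5 mm. Its push on the channel floor and the lips' push on the nut both count as load on the support.
- support: The instrument support, fixed to the bench: two bright metal strut channels on two dark flat bars. Origin on the bench, in the middle; z up, y along the channels, x across them towards the far channel. Far slot centred at x = +65 mm, robot-side slot near x = -65 mm. Fitted pillars stand in both channels at y = -90 mm; bolt heads lie on the channel floors at y = -115 and 115 mm.
- slot_nominal (a point): Nominal middle of the robot-side channel's slot (x -65, y 0, z 47.3 mm on the support, same axes), level with the channel's top. The channel is bolted through slotted holes in the bars, so the true slot is parallel but up to 8 mm off in x. Slot 22 mm wide between lips turned down 7 mm; lower lip edges 40.3 mm, inner floor 8 mm above the bench; 37.3 mm wide inside, 280 mm long, capped ends.
- lone_pillar: The fitted pillar in the far channel that has no partner, like the loose one, fixed. Origin under the centre of its nut, 33.3 mm above the bench (its hexagon reaches 10 to 60 mm above that); axes parallel to the support's. The loose pillar belongs at the same place along the support's y, within 10 mm.
- parts_block: Grey plastic block, 75 mm (x) by 160 mm (y) by 38 mm tall, fixed to the bench, with two round holes of 16 mm at y = -45 and +45 mm, one with the loose pillar, one with a plain nut, in either order. Origin at the centre of its underside.
- plain_nut: A bystander: an identical spring nut without a pillar, in the other hole of the parts block. Origin at the centre of the nut's underside.
- spanner: A bystander: a steel spanner, 170 mm long, lying on the bench. Origin at the middle of its underside.
- bottle: A bystander: a glass bottle with a blue cap, 56 mm in diameter and 120 mm tall. Origin at the centre of its underside.
- dish: A bystander: a shallow glass dish, 90 mm in diameter, 14 mm tall. Origin at the centre of its underside.

How it is judged:
By the outcome, as a careful person would: the job done as asked, in the order asked, and still so for the second after the job is handed in, with the robot touching nothing.
It also fails if it takes over 51 s, if anything falls off the work surface, if the arm or the gripper's body presses on something with over 40 N, if the wrist force passes 120 N, or if a joint passes its speed limit or range.

## Robot

A 7-joint arm with a two-finger parallel gripper is mounted at the origin on the work surface. World frame = base frame: x ahead of the robot, y to its left, z up, the work surface at z = 0. Lengths are in m, angles in rad, forces in N, time in s.
With the tool pointing down it reaches from about 0.425 to 0.875 m from the base axis. Payload 8.4 kg.
Tool frame: the origin (TCP) lies at the very end of the fingers, on their centre line; the grasp point (between the pads) lies 19 mm behind it (grip_point_offset is the distance from the TCP to the grasp point, in m); x points along the fingers, y is the direction in which the jaws open and shut, and the axes are right-handed (so a half turn about x gives the same grasp; the last joint's range is limited). The gripper opens to 85 mm and grips with 20 to 120 N. Pads are 22 mm wide; open, the fingers measure 114 mm over their backs; the gripper's body (76 mm by 85 mm) begins 54 mm behind the grasp point. The pads swing forward as they close: fully open they stand 13 mm farther back than shut.
Start: joints at [-1.324, 0.333, 0.04, 1.465, -0.013, 1.343, -0.059], TCP at [0.22, 0.611, 0.231] pointing down, gripper open.
Joint ranges: [-2.58, 2.58], [-0.38, 2.09], [-1.3, 1.39], [0.25, 2.4], [-1.5, 4.64], [0.08, 2.09], [-2.65, 2.65]. Speed limits (rad/s): [2.22, 2.22, 2.79, 2.79, 3.14, 3.14, 3.14].

## Interface

Orientations are given as a unit quaternion [w, x, y, z].
In Python, from workcell import move_to, servo_line, goto_joints, gripper_open, grasp, sleep, solve_ik, read_camera, camera_params, Unreachable, job_done, get_time_s, get_joint_pos, get_joint_vel, get_tau, get_tool_pos, get_eef_rot, get_ft_force, get_moment, get_finger_gap, grip_point_offset gives the robot as it stands. Calls block until the motion is done:
- move_to(position, orientation): joint-space move of the TCP to a pose.
- servo_line(position, ori=None, vel=0.15, until_force=None): straight line of the TCP; ori=None keeps the orientation; vel is the mean speed in m/s. With until_force (N) it stops when the force on the tool has changed by that much, and returns True; else False.
- goto_joints(angles): joint-space move.
- gripper_open() and grasp(grip_force=None): open the fingers fully, or close them until they stop; grip_force is the grip in N (None keeps the last).
- sleep(seconds).
- solve_ik(position, orientation): joint angles nearest the present ones, or None.
- read_camera(name): name is "side" or "top" or "wrist"; returns the picture (420x560x3 uint8, blue, green, red); there is no depth.
- camera_params(name): a dict with "fovy" (degrees; the focal length in pixels is half the picture's height over the tangent of half this angle, whatever the lens; pixels are square), "cx", "cy" (the principal point, pixels), "rvec" (rotation vector, rad) and "tvec" (3), from world to camera coordinates, as OpenCV has them; the wrist camera has in their place "T_tool_cam" (4x4, takes a point from camera to tool coordinates, whose origin is the TCP and whose axes are the tool frame's). Camera axes: x right, y down, z forward; pixel columns grow to the right and rows downward; lengths in m; the calibration is good to about 2 mm. A picture is of the moment at which its call begins: read the wrist's pose just before it. camera_params takes no time and is no camera call.
A pose or a line that the arm cannot do raises Unreachable and nothing moves.
- job_done(): hands the job in, once; it reports no verdict.
Readings, each from a call of its own:
- get_time_s(): time.
- get_joint_pos(): joint angles.
- get_joint_vel(): joint speeds.
- get_tau(): joint torques, N m.
- get_tool_pos(): TCP position.
- get_eef_rot(): TCP orientation.
- get_ft_force(): force on the tool from outside, world axes, zero at the start.
- get_moment(): the same for the moment, N m.
- get_finger_gap(): opening from 0.0 (shut) to 1.0 (fully open).
Only numpy, scipy, OpenCV 4.12 (cv2) and the standard library are available. Lean on these libraries where they do the work, as an engineer would, in place of code of your own. Each camera call takes 0.05 s, during which the arm holds its last target.

## Working session

There is one attempt and no reset: what is moved stays moved. The work goes in short steps, each a Python script; the robot and the scene stay as the last script left them, time stands still between calls to the robot, and variables do not carry over. Pictures are saved under pics/ and viewed, and the job is handed in when it is done.

```bash
ls; mkdir -p pics; python3 - <<'E'
from workcell import *
import cv2,numpy as np
print(get_time_s())
for n in ["side","top","wrist"]:
    p=get_tool_pos(),get_eef_rot()
    im=read_camera(n); cv2.imwrite(f"pics/a_{n}.png",im)
    print(n,p,camera_params(n))
print(get_time_s(),grip_point_offset, get_ft_force(),get_finger_gap())
E
```

```text
pics
0.0
side (array([0.22020759, 0.61105876, 0.23041434]), array([ 0.69649995,  0.12108765,  0.69662123, -0.12224758])) {'fovy': 52.1498610177003, 'cx': 280.37619963159455, 'cy': 216.51584521339024, 'rvec': array([ 2.07536232, -0.77837687,  0.42324237]), 'tvec': array([-0.43118867,  0.34628329,  0.40296058])}
top (array([0.22019026, 0.61106805, 0.23039956]), array([ 0.69649546,  0.12107915,  0.69662462, -0.12226222])) {'fovy': 56.30700528789791, 'cx': 281.1520410678112, 'cy': 205.45446877304215, 'rvec': array([ 2.15794491, -2.13763409,  0.18159979]), 'tvec': array([0.07279044, 0.64424167, 0.66206991])}
wrist (array([0.2202039 , 0.61113039, 0.2305262 ]), array([ 0.69650178,  0.1211462 ,  0.69662364, -0.12216539])) {'fovy': 58.54677431666549, 'cx': 281.8853587261177, 'cy': 219.54652259283827, 'T_tool_cam': array([[-4.94249689e-04, -2.75264704e-01,  9.61368347e-01,
        -1.42056768e-01],
       [ 9.99999494e-01, -9.78352700e-04,  2.33982608e-04,
        -1.13237657e-03],
       [ 8.76150164e-04,  9.61367976e-01,  2.75265048e-01,
        -6.96412912e-02],
       [ 0.00000000e+00,  0.00000000e+00,  0.00000000e+00,
         1.00000000e+00]])}
0.15 0.0187 [ 0.52534291  0.06433437 -0.35388128] 1.0001686583339657
```

View pics/a_side.png

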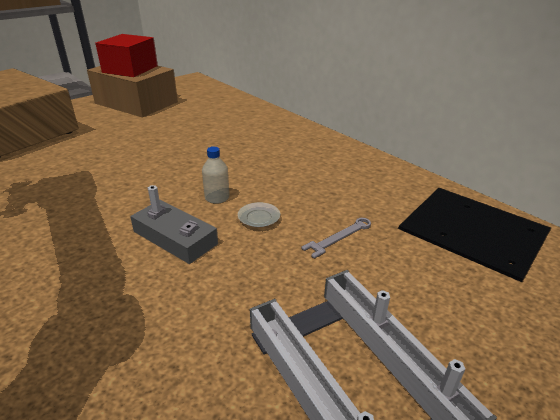

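View pics/a_top.png

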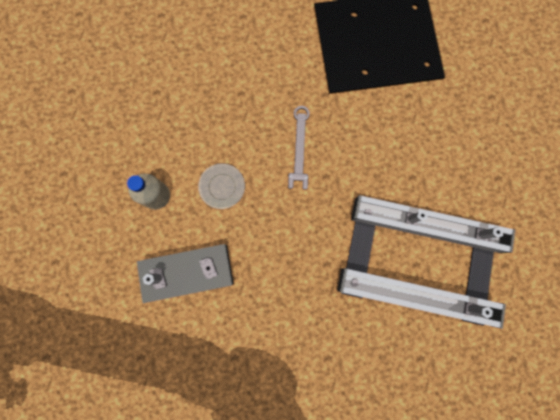

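View pics/a_wrist.png

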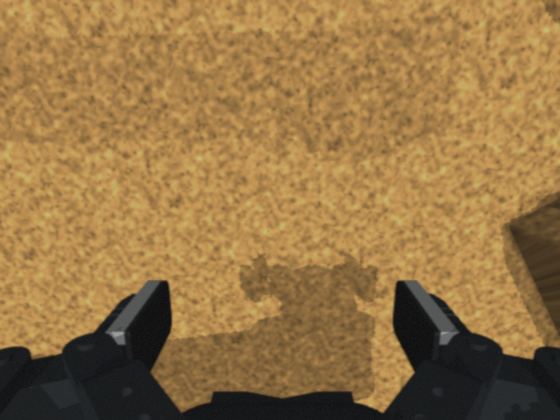

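The top view shows the parts block around (185,272) px, with the loose pillar on its left at (149,279) and the plain nut at (208,267). The channels are on the right. The lone far pillar is near (420,216), and the paired ones are near (497,232) and (487,312). I'll zoom in for exact pixels.

```bash
cat > h.py <<'E'
import numpy as np,cv2
from scipy.spatial.transform import Rotation as R
from workcell import *
def cam(n,pose=None):
    p=camera_params(n); f=210/np.tan(np.radians(p['fovy'])/2)
    if 'rvec' in p:
        Rm=cv2.Rodrigues(p['rvec'])[0]; return f,p['cx'],p['cy'],Rm,np.array(p['tvec'])
    pos,q=pose; T=np.eye(4); T[:3,:3]=R.from_quat([q[1],q[2],q[3],q[0]]).as_matrix(); T[:3,3]=pos
    C=np.linalg.inv(T@p['T_tool_cam']); return f,p['cx'],p['cy'],C[:3,:3],C[:3,3]
def ray(c,u,v):
    f,cx,cy,Rm,t=c; return -Rm.T@t, Rm.T@np.array([(u-cx)/f,(v-cy)/f,1])
def onz(c,u,v,z):
    o,d=ray(c,u,v); return o+d*(z-o[2])/d[2]
def proj(c,X):
    f,cx,cy,Rm,t=c; P=Rm@np.asarray(X)+t; return np.array([cx+f*P[0]/P[2],cy+f*P[1]/P[2]])
def tri(cs,uvs):
    A=np.zeros((3,3));b=np.zeros(3)
    for c,(u,v) in zip(cs,uvs):
        o,d=ray(c,u,v);d/=np.linalg.norm(d);M=np.eye(3)-np.outer(d,d);A+=M;b+=M@o
    return np.linalg.solve(A,b)
E
python3 - <<'E'
import cv2
im=cv2.imread('pics/a_top.png')
cv2.imwrite('pics/b1.png',cv2.resize(im[235:310,130:240],None,fx=7,fy=7,interpolation=cv2.INTER_CUBIC))
cv2.imwrite('pics/b2.png',cv2.resize(im[190:335,335:525],None,fx=4,fy=4,interpolation=cv2.INTER_CUBIC))
E
python3 -c "
from h import *
c=cam('top')
print(ray(c,280,210))
print(onz(c,149,279,.098),onz(c,208,267,.048),onz(c,422,215,.093),onz(c,497,232,.093),onz(c,487,312,.093))
for u,v in [(361,200),(512,230),(342,270),(502,305)]: print(onz(c,u,v,.047))"
```

```text
(array([0.53422648, 0.08866862, 0.75194566]), array([ 0.14219706, -0.0109496 , -0.98984994]))
[0.51227233 0.29407046 0.098     ] [0.53225174 0.20725388 0.048     ] [ 0.62281868 -0.16046082  0.093     ] [ 0.59504676 -0.28701092  0.093     ] [ 0.46311049 -0.26031032  0.093     ]
[ 0.65550943 -0.06702957  0.047     ]
[ 0.60319871 -0.34100389  0.047     ]
[ 0.52894519 -0.03024798  0.047     ]
[ 0.4703177  -0.31221482  0.047     ]
```

View pics/b1.png

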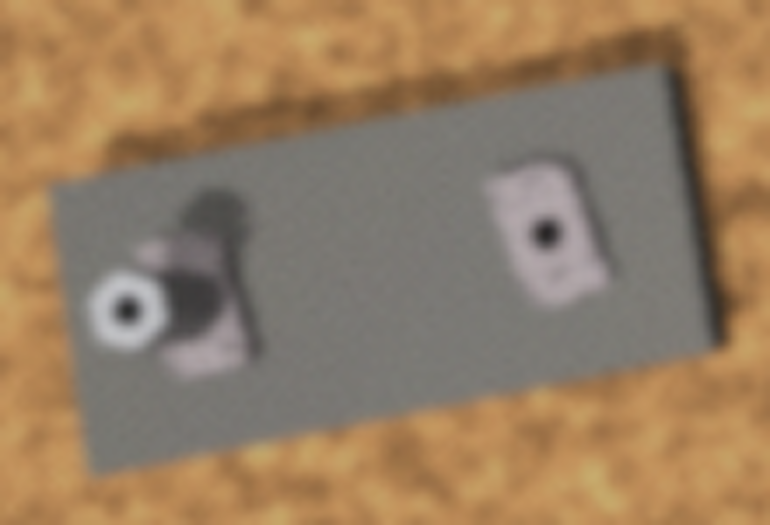

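View pics/b2.png

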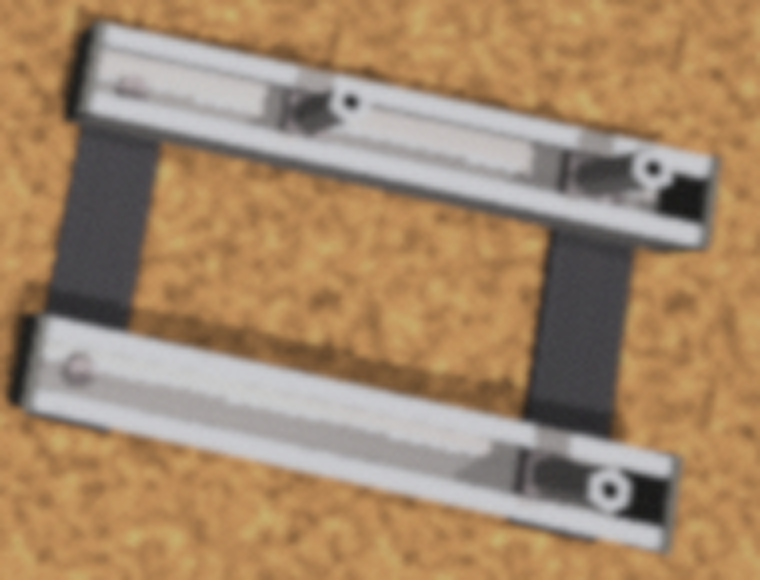

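```bash
cat >> h.py <<'E'
def Q(phi):
    c,s=np.cos(phi),np.sin(phi)
    M=np.array([[0,c,s],[0,s,-c],[-1,0,0.]])
    q=R.from_matrix(M).as_quat(); return [q[3],q[0],q[1],q[2]]
def phi_now():
    q=get_eef_rot(); M=R.from_quat([q[1],q[2],q[3],q[0]]).as_matrix(); return np.degrees(np.arctan2(M[1,1],M[0,1])), M[:,0]
def shot(name):
    pose=(np.array(get_tool_pos()),np.array(get_eef_rot())); im=read_camera('wrist'); cv2.imwrite(f'pics/{name}.png',im)
    np.save(f'pics/{name}.npy',np.concatenate(pose)); return im,cam('wrist',pose)
def load(name):
    a=np.load(f'pics/{name}.npy'); return cv2.imread(f'pics/{name}.png'),cam('wrist',(a[:3],a[3:]))
E
python3 - <<'E'
from h import *
print(phi_now())
print(tri([cam('top'),cam('side')],[(148.2,279.4),(153,187)]))
for nm,p in [('block',(.512,.293,.2)),('slot',(.52,-.13,.2))]:
    for a in range(-90,271,30):
        q=solve_ik(p,Q(np.radians(a))); print(nm,a,None if q is None else np.round(q,2))
E
```

```text
(np.float64(70.18718396513226), array([-3.95734150e-04, -1.21061771e-03, -9.99999189e-01]))
[0.51311405 0.29396025 0.09952426]
block -90 [-1.08  0.25  0.58  1.68 -0.14  1.25 -2.04]
block -60 [-1.04  0.25  0.52  1.68 -0.13  1.25 -1.53]
block -30 [-1.    0.24  0.48  1.68 -0.12  1.25 -1.02]
block 0 [-0.97  0.24  0.45  1.68 -0.11  1.25 -0.5 ]
block 30 [-0.91  0.23  0.37  1.68 -0.09  1.25  0.  ]
block 60 [-0.85  0.23  0.3   1.67 -0.07  1.25  0.51]
block 90 [-0.81  0.23  0.25  1.67 -0.06  1.25  1.03]
block 120 [-0.77  0.23  0.21  1.67 -0.05  1.25  1.54]
block 150 [-0.72  0.23  0.15  1.67 -0.04  1.25  2.05]
block 180 [-0.68  0.23  0.1   1.66 -0.02  1.25  2.57]
block 210 None
block 240 [-1.53  0.45  1.22  1.7  -0.44  1.3  -2.31]
block 270 [-1.08  0.25  0.58  1.68 -0.14  1.25 -2.04]
slot -90 [-0.79  0.18  1.08  1.82 -0.17  1.23 -1.24]
slot -60 [-0.79  0.18  1.08  1.82 -0.17  1.23 -0.71]
slot -30 [-0.8   0.19  1.09  1.82 -0.18  1.23 -0.18]
slot 0 [-0.81  0.19  1.1   1.83 -0.18  1.23  0.34]
slot 30 [-0.82  0.2   1.12  1.83 -0.19  1.24  0.87]
slot 60 [-0.81  0.19  1.1   1.82 -0.18  1.23  1.39]
slot 90 [-0.79  0.18  1.07  1.82 -0.17  1.23  1.91]
slot 120 [-0.8   0.19  1.09  1.82 -0.18  1.23  2.43]
slot 150 [ 1.11  0.28 -1.1   1.74  0.26  1.28  2.57]
slot 180 None
slot 210 [-0.9   0.24  1.23  1.83 -0.24  1.24 -2.22]
slot 240 [-0.9   0.24  1.23  1.83 -0.24  1.24 -1.69]
slot 270 [-0.79  0.18  1.08  1.82 -0.17  1.23 -1.24]
```

```bash
python3 - <<'E'
from h import *
move_to([.510,.290,.21],Q(np.radians(90)))
print(get_time_s(),get_tool_pos(),phi_now()[0])
shot('c1'); print(get_time_s())
E
```

```text
1.7417 [0.50934774 0.29139523 0.20997011] 90.09698801290914
1.7917
```

View pics/c1.png

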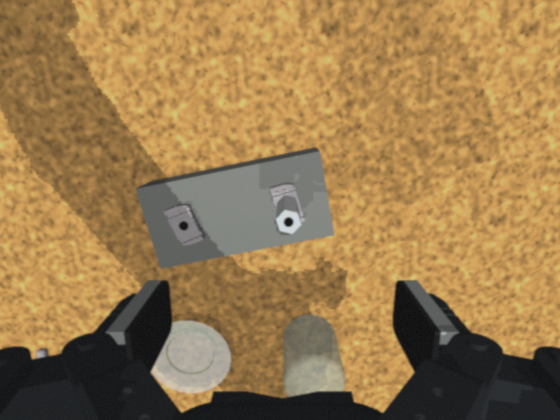

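Here the loose pillar's top hole is at about (289,222) px, and its nut shows behind it at (286,193). The plain nut is at (183,226). I'll zoom in for the yaw.

```bash
python3 - <<'E'
from h import *
im,c=load('c1')
cr=im[165:255,240:340]
cv2.imwrite('pics/c1z.png',cv2.resize(cr,None,fx=7,fy=7,interpolation=cv2.INTER_CUBIC))
g=cv2.cvtColor(im,cv2.COLOR_BGR2GRAY)
m=(g>195).astype(np.uint8); m[:, :240]=0;m[:,340:]=0;m[:165]=0;m[245:]=0
n,l,s,ce=cv2.connectedComponentsWithStats(m)
for i in range(1,n):
    if s[i,4]>40: print(s[i],ce[i])
i=1+np.argmax(s[1:,4]); cs,_=cv2.findContours((l==i).astype(np.uint8),cv2.RETR_EXTERNAL,cv2.CHAIN_APPROX_NONE)
h=cv2.convexHull(max(cs,key=cv2.contourArea)); M=cv2.moments(h); u,v=M['m10']/M['m00'],M['m01']/M['m00']
print(u,v,onz(c,u,v,.098)); 
ct=cam('top'); print(onz(ct,148.2,279.4,.098))
# hex yaw: fourier of contour radius, 6-fold
P=np.array([onz(c,*p,.098)[:2] for p in h[:,0].astype(float)])
big=cv2.resize(cr,None,fx=8,fy=8,interpolation=cv2.INTER_CUBIC)
gb=cv2.cvtColor(big,cv2.COLOR_BGR2GRAY); mb=(gb>175).astype(np.uint8)
cs,_=cv2.findContours(mb,cv2.RETR_EXTERNAL,cv2.CHAIN_APPROX_NONE); k=max(cs,key=cv2.contourArea)
hh=cv2.convexHull(k)
pts=(k[:,0]+.5)/8-.5+[240,165]
Mm=cv2.moments(k); cc=np.array([Mm['m10']/Mm['m00'],Mm['m01']/Mm['m00']]); cc=(cc+.5)/8-.5+[240,165]
ctr=onz(c,*cc,.098); print('sub',cc,ctr, cv2.contourArea(k)/64)
W=np.array([onz(c,*p,.098)[:2] for p in pts])-ctr[:2]
r=np.hypot(*W.T);t=np.arctan2(W[:,1],W[:,0]); 
tt=np.linspace(-np.pi,np.pi,720); rr=np.interp(tt,np.sort(t),r[np.argsort(t)],period=2*np.pi)
F=np.sum(rr*np.exp(-6j*tt)); print('vertex dir mod60',np.degrees(-np.angle(F)/6)%60, r.min(),r.max())
E
```

```text
[277 211  23  22 270] [288.31481481 221.34814815]
288.22409751523674 221.39662447257385 [0.51342128 0.29485107 0.098     ]
[0.51162115 0.29533006 0.098     ]
sub [288.30453543 221.4408345 ] [0.51345378 0.29490807 0.098     ] 412.0625
vertex dir mod60 17.933234251355575 0.00772005716873168 0.009021255418191206
```

View pics/c1z.png

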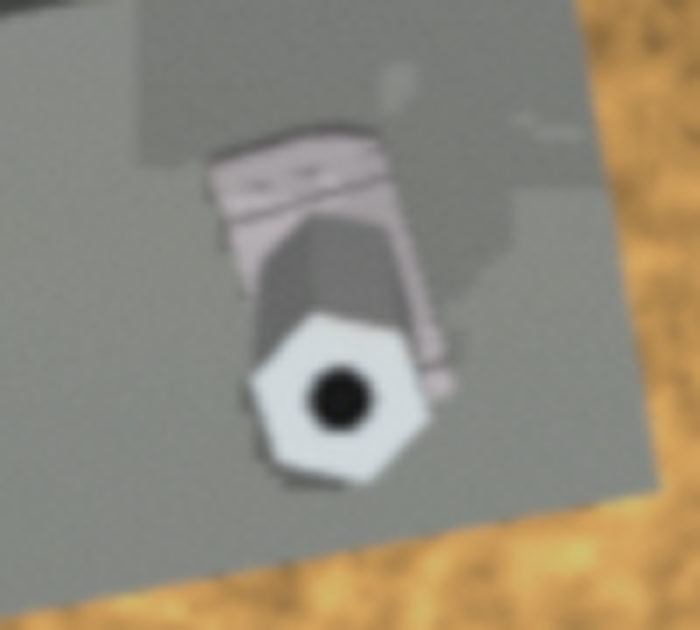

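Top hex centre is about (0.5134, 0.2949) and the nut's x axis is at about 17.7°. Next I grasp the pillar with the jaws at 107.7°.

```bash
python3 - <<'E'
from h import *
q=Q(np.radians(107.7)); x,y=.5133,.2949
move_to([x,y,.135],q)
servo_line([x,y,.065],q,vel=.1)
print(get_time_s(),get_tool_pos(),get_ft_force())
grasp(50); print(get_time_s(),get_finger_gap(),get_tool_pos(),get_ft_force(),get_moment())
servo_line([x,y,.15],q,vel=.15)
print(get_time_s(),get_finger_gap(),get_ft_force())
shot('d1')
E
```

```text
3.0417 [0.5137997  0.29519299 0.06577264] [ 0.35923929 -0.4959027   0.65003632]
3.675 0.18029193960151932 [0.51339826 0.2949212  0.06516623] [-0.47587062  0.1005052   1.79248506] [-0.13112186  0.0496515   0.0506681 ]
4.3917 0.17283921963514287 [-0.5469486  -0.15631849 -1.77468015]
```

View pics/d1.png

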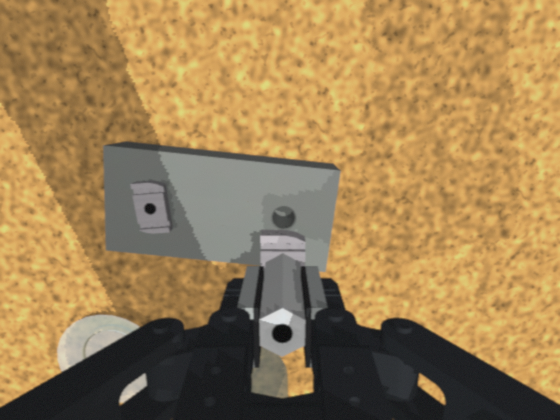

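The pillar is held square: the hex top is at (282,334) px with its flats against the pads, and the hole in the block is empty. Now I move over the slot to look.

```bash
python3 - <<'E'
from h import *
ct=cam('top')
L=onz(ct,422.1,214.9,.0933)[:2];P=onz(ct,498,231.7,.0933)[:2];N=onz(ct,487.1,312.2,.0933)[:2]
print(L,P,N,np.linalg.norm(L-P),np.linalg.norm(N-P))
move_to([.495,-.134,.2],Q(np.radians(-11.6)))
print(get_time_s(),get_tool_pos(),phi_now()[0],get_joint_pos())
shot('e1'); 
im=cv2.imread('pics/d1.png')
E
```

```text
[ 0.62295177 -0.16052662] [ 0.59554532 -0.28858911] [ 0.46282478 -0.26029374] 0.13096226716682377 0.1357032339804268
6.0333 [ 0.49535394 -0.13290787  0.19978788] -11.443018651451277 [-0.49576431  0.06833488  0.70971016  1.8663931  -0.04732375  1.22393453
  0.02918195]
```

View pics/e1.png

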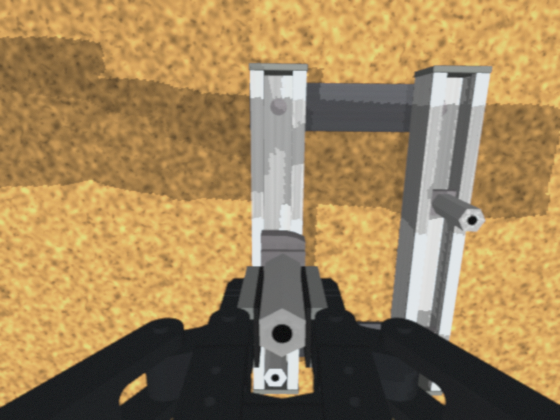

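```bash
python3 - <<'E'
from h import *
im,c=load('e1')
cv2.imwrite('pics/e1z.png',cv2.resize(im[55:250,235:345],None,fx=3,fy=3,interpolation=cv2.INTER_CUBIC).__getitem__(slice(0,590)))
cv2.imwrite('pics/e1y.png',cv2.resize(im[180:250,420:500],None,fx=7,fy=7,interpolation=cv2.INTER_CUBIC))
g=cv2.cvtColor(im,cv2.COLOR_BGR2GRAY)
for v in (80,95,120,130,140,160,180,200,220): print(v,list(g[v,246:312]))
E
```

```text
80 [np.uint8(150), np.uint8(162), np.uint8(172), np.uint8(190), np.uint8(216), np.uint8(226), np.uint8(227), np.uint8(226), np.uint8(228), np.uint8(229), np.uint8(229), np.uint8(230), np.uint8(229), np.uint8(229), np.uint8(229), np.uint8(229), np.uint8(223), np.uint8(191), np.uint8(165), np.uint8(164), np.uint8(165), np.uint8(167), np.uint8(175), np.uint8(188), np.uint8(198), np.uint8(201), np.uint8(201), np.uint8(197), np.uint8(193), np.uint8(191), np.uint8(191), np.uint8(194), np.uint8(196), np.uint8(197), np.uint8(202), np.uint8(219), np.uint8(228), np.uint8(230), np.uint8(229), np.uint8(230), np.uint8(230), np.uint8(229), np.uint8(230), np.uint8(229), np.uint8(229), np.uint8(227), np.uint8(222), np.uint8(224), np.uint8(228), np.uint8(230), np.uint8(230), np.uint8(230), np.uint8(230), np.uint8(229), np.uint8(230), np.uint8(230), np.uint8(230), np.uint8(230), np.uint8(228), np.uint8(219), np.uint8(189), np.uint8(157), np.uint8(143), np.uint8(138), np.uint8(137), np.uint8(135)]
95 [np.uint8(131), np.uint8(141), np.uint8(140), np.uint8(139), np.uint8(175), np.uint8(215), np.uint8(227
[... 7134 characters left out ...]
int8(192), np.uint8(191), np.uint8(190), np.uint8(191), np.uint8(192), np.uint8(194), np.uint8(197), np.uint8(198), np.uint8(194), np.uint8(191), np.uint8(191), np.uint8(194), np.uint8(196), np.uint8(199), np.uint8(216), np.uint8(226), np.uint8(229), np.uint8(229), np.uint8(230), np.uint8(229), np.uint8(229), np.uint8(228), np.uint8(227), np.uint8(225), np.uint8(223), np.uint8(215), np.uint8(219), np.uint8(223), np.uint8(224), np.uint8(224), np.uint8(224), np.uint8(225), np.uint8(227), np.uint8(229), np.uint8(228), np.uint8(224), np.uint8(215), np.uint8(176), np.uint8(135), np.uint8(124), np.uint8(129), np.uint8(135), np.uint8(134), np.uint8(131), np.uint8(124), np.uint8(116), np.uint8(114)]
```

View pics/e1z.png

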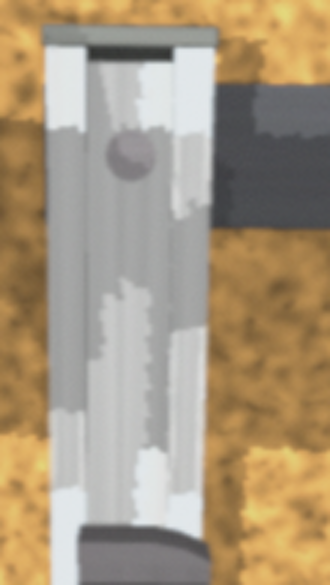

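View pics/e1y.png

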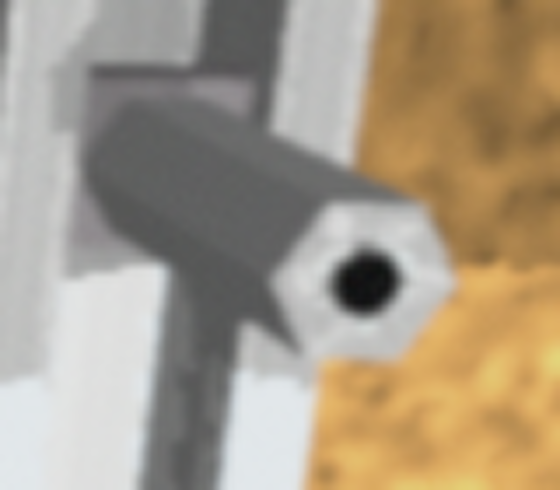

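```bash
python3 - <<'E'
from h import *
im,c=load('e1'); a=np.load('pics/e1.npy'); pos=a[:3]
q=a[3:]; M=R.from_quat([q[1],q[2],q[3],q[0]]).as_matrix()
def T(u,v,z): return M.T@(onz(c,u,v,z)-pos)
rows=[80,95,140,160,180,220]
SL=[262.9,263.2,263,263,263.3,263.7];SR=[292,292,291.6,291.2,290.6,290]
OL=[249.6,250.2,250.6,250.5,250.7,251.0];OR=[306,305.6,304.5,303.8,303.2,302.1]
def fit(U,z=.0473):
    P=np.array([T(u,v,z) for u,v in zip(U,rows)]); k=np.polyfit(P[:,2],P[:,1],1); return k
for U in (SL,SR,OL,OR): k=fit(U); print('y at tool z0 %.2f mm  slope %.2f deg'%(k[1]*1e3,np.degrees(np.arctan(k[0]))))
k=(fit(SL)+fit(SR)+fit(OL)+fit(OR))/4; print('mean',k*1e3)
# held hex top: tool x = -(0.033)
X=pos+M@np.array([-.033,0,0]); print('proj expected',proj(c,X)); 
g=cv2.cvtColor(im,cv2.COLOR_BGR2GRAY)
print([int(x) for x in g[340,250:315]])
cv2.imwrite('pics/e1h.png',cv2.resize(im[225:395,225:340],None,fx=3.5,fy=3.5,interpolation=cv2.INTER_CUBIC))
# lone pillar top
Lw=onz(c,472,220,.0933); Lt=M.T@(Lw-pos); print('lone',Lw,Lt, 'top-est',)
print('nut in hand left/right proj', proj(c,pos+M@np.array([.017,-.0102,-.0175])),proj(c,pos+M@np.array([.017,.0102,-.0175])))
E
```

```text
y at tool z0 -14.90 mm  slope -0.58 deg
y at tool z0 6.85 mm  slope -0.53 deg
y at tool z0 -25.01 mm  slope -0.88 deg
y at tool z0 16.73 mm  slope -0.74 deg
mean [-11.94649374  -4.08342308]
proj expected [281.8591225  328.81890747]
[27, 30, 30, 31, 36, 38, 40, 39, 51, 92, 136, 158, 161, 160, 160, 160, 160, 159, 159, 159, 159, 158, 155, 144, 114, 75, 43, 24, 18, 17, 17, 15, 17, 16, 16, 17, 18, 26, 52, 91, 128, 149, 155, 158, 159, 159, 159, 159, 160, 159, 159, 160, 160, 152, 123, 79, 46, 41, 39, 38, 35, 29, 26, 25, 29]
lone [ 0.6233639  -0.16165035  0.0933    ] [0.10645558 0.13119398 0.00277468] top-est
nut in hand left/right proj [258.96941291 231.95360831] [304.72760282 231.91748713]
```

View pics/e1h.png

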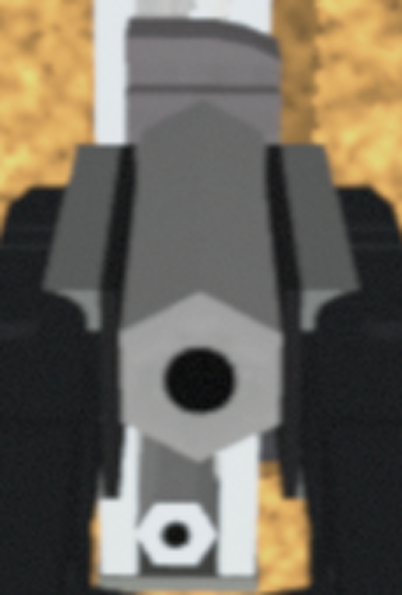

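```bash
python3 - <<'E'
from h import *
im,c=load('e1'); a=np.load('pics/e1.npy'); pos=a[:3]; q=a[3:]; M=R.from_quat([q[1],q[2],q[3],q[0]]).as_matrix()
pt=lambda x,y,z: proj(c,pos+M@np.array([x,y,z])/1e3)
k=lambda p:(p-[225,225])*3.5
for n,p in dict(topc=(-33,0,0),topnear=(-33,0,-9.24),topfar=(-33,0,9.24),tipL=(0,-8,-11),tipR=(0,8,-11),padtopL=(-38,-8,-11),nutTopNearL=(17,-10.2,-17.5),nutgroove=(17,0,-14),nutbotnearL=(27,-10.2,-17.5),ridgebot=(17,0,-9.24)).items(): print(n,np.round(k(pt(*p)),1))
g=cv2.cvtColor(im,cv2.COLOR_BGR2GRAY)
for v in (240,250,258): print(v,[int(x) for x in g[v,254:312]])
E
```

```text
topc [199.  363.4]
topnear [198.9 275.3]
topfar [199.1 447.9]
tipL [130.2 122.4]
tipR [267.8 122.3]
padtopL [108.4 285.2]
nutTopNearL [118.9  24.3]
nutgroove [199.   50.3]
nutbotnearL [123.3   1.6]
ridgebot [199.   85.2]
240 [230, 230, 229, 229, 230, 224, 188, 141, 125, 124, 123, 124, 125, 125, 124, 124, 124, 126, 125, 125, 125, 125, 126, 125, 125, 124, 124, 124, 124, 126, 125, 126, 124, 124, 124, 126, 126, 125, 125, 125, 125, 124, 124, 124, 123, 120, 112, 104, 97, 89, 94, 113, 127, 136, 142, 146, 149, 149]
250 [230, 230, 230, 229, 229, 224, 187, 128, 95, 91, 90, 90, 90, 90, 89, 91, 89, 90, 91, 90, 89, 90, 90, 92, 90, 91, 89, 89, 89, 89, 88, 88, 87, 89, 88, 91, 89, 89, 90, 91, 91, 91, 91, 91, 91, 90, 90, 90, 90, 91, 102, 116, 126, 129, 130, 125, 122, 113]
258 [229, 229, 230, 230, 229, 224, 194, 145, 123, 119, 118, 118, 120, 117, 118, 118, 117, 115, 111, 108, 106, 104, 102, 103, 102, 102, 103, 101, 104, 104, 103, 104, 104, 104, 105, 106, 106, 110, 112, 115, 117, 120, 119, 118, 120, 119, 119, 120, 119, 119, 123, 130, 135, 136, 135, 133, 129, 124]
```

The held pillar is centred in the pads: the same image shift of about +16 px shows on both pads and hexagon, so it is camera bias. The slot centre is about 4.3 mm to the tool's −y side, and the channel yaw is −12.1°. Moving closer for another look.

```bash
python3 - <<'E'
from h import *
q=Q(np.radians(-12.1))
servo_line([.4909,-.1326,.125],q,vel=.1)
print(get_time_s(),get_tool_pos(),phi_now()[0],get_ft_force())
im,c=shot('f1'); side=read_camera('side'); cv2.imwrite('pics/f1s.png',side)
cv2.imwrite('pics/f1z.png',cv2.resize(im[0:260,200:370],None,fx=2.3,fy=2.3,interpolation=cv2.INTER_CUBIC))
E
```

```text
6.9833 [ 0.49133194 -0.13274554  0.12553698] -12.10191740972118 [-0.81731083  0.55578072 -2.06649301]
```

View pics/f1z.png

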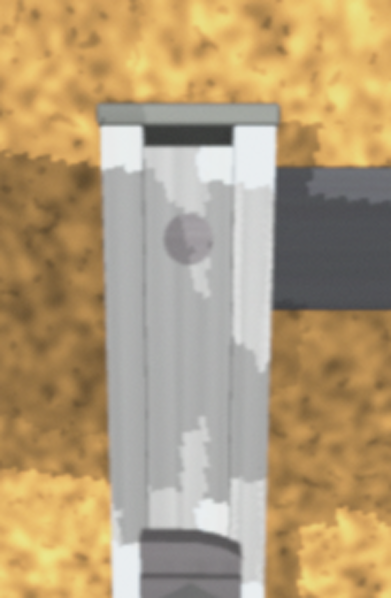

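View pics/f1s.png

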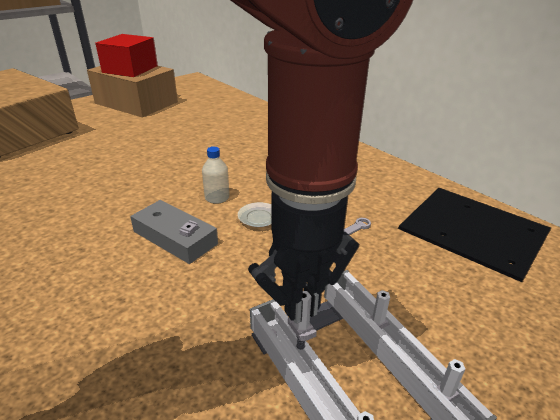

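```bash
python3 - <<'E'
from h import *
im,c=load('f1'); a=np.load('pics/f1.npy'); pos=a[:3]; q=a[3:]; M=R.from_quat([q[1],q[2],q[3],q[0]]).as_matrix()
T=lambda u,v,z: M.T@(onz(c,u,v,z)-pos)
cv2.imwrite('pics/f1y.png',cv2.resize(im[50:250,240:322],None,fx=8,fy=3,interpolation=cv2.INTER_CUBIC))
g=cv2.cvtColor(im,cv2.COLOR_BGR2GRAY).astype(int)
for v in range(57,220,9):
    print(v,'L',g[v,258:270],'R',g[v,295:306])
E
```

```text
57 L [236 235 230 195 126  74  62  60  61  61  61  61] R [ 61  63  60  58  62  81 147 214 234 237 236]
66 L [236 235 231 216 203 206 208 207 206 207 208 209] R [237 236 236 237 237 233 224 226 235 236 236]
75 L [179 175 170 156 156 168 177 178 179 195 206 209] R [236 236 236 237 235 226 216 225 235 237 236]
84 L [174 175 170 163 161 171 177 178 177 176 177 179] R [179 177 178 179 178 174 182 208 218 218 211]
93 L [175 174 171 162 155 164 175 177 175 175 178 177] R [179 178 178 178 177 165 176 208 220 218 210]
102 L [176 173 171 167 159 165 176 177 176 176 177 178] R [179 175 176 179 176 171 193 217 222 217 210]
111 L [176 174 173 168 159 165 173 177 175 176 177 177] R [177 176 177 178 174 166 190 217 222 217 209]
120 L [174 174 173 169 159 165 175 177 176 175 176 176] R [176 175 176 178 177 174 195 216 219 213 207]
129 L [175 173 171 167 157 163 175 176 174 174 174 176] R [176 175 177 177 176 173 196 215 216 211 206]
138 L [175 173 173 168 158 165 174 176 175 174 173 174] R [176 175 176 178 177 178 199 215 218 214 207]
147 L [174 173 171 168 159 160 169 173 175 174 174 174] R [174 17
[... 170 characters left out ...]
158 163 172 172 173 173 173] R [173 172 174 173 166 160 165 170 169 170 172]
174 L [173 173 171 171 166 158 163 172 173 172 173 172] R [173 172 173 170 160 161 168 170 169 169 172]
183 L [172 172 171 169 166 157 163 171 172 172 172 172] R [171 173 172 170 161 164 171 169 169 168 171]
192 L [173 172 171 170 165 157 164 172 173 172 171 171] R [171 171 170 168 155 160 169 169 168 168 171]
201 L [172 173 169 170 166 156 162 172 173 170 171 172] R [171 169 172 169 159 162 170 169 168 169 171]
210 L [171 171 170 170 165 158 167 174 173 171 170 170] R [170 171 173 170 165 189 215 219 214 207 206]
219 L [172 171 171 169 167 165 176 195 204 205 205 204] R [226 227 227 214 190 199 212 213 206 205 208]
```

View pics/f1y.png

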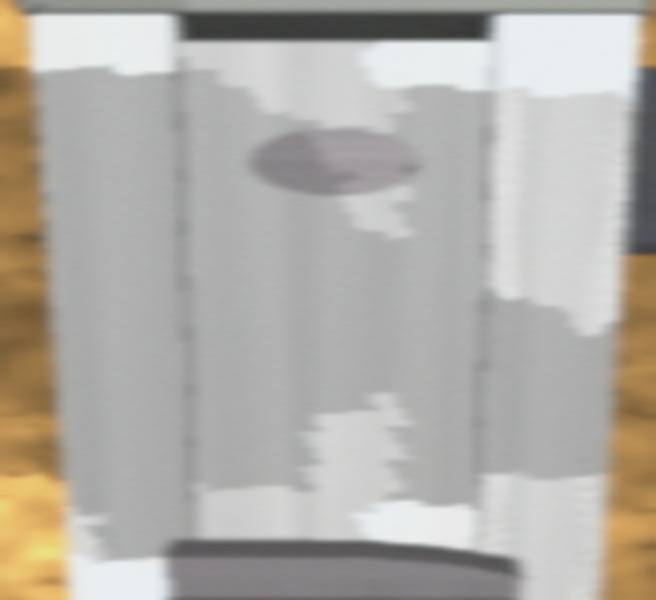

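```bash
python3 - <<'E'
from h import *
im,c=load('f1'); a=np.load('pics/f1.npy'); pos=a[:3]; q=a[3:]; M=R.from_quat([q[1],q[2],q[3],q[0]]).as_matrix()
T=lambda u,v,z: M.T@(onz(c,u,v,z)-pos)
L=[(261.9,57),(262.1,93),(262.3,129),(263.1,165),(263.2,201)];Rr=[(301,57),(300.5,93),(300.3,147),(299.9,165),(299.2,201)]
for E in (L,Rr):
    P=np.array([T(u,v,.047) for u,v in E]); k=np.polyfit(P[:,2],P[:,1],1); print(k[1]*1e3,np.degrees(np.arctan(k[0])),P[:,1].round(4))
# nut edges
g=cv2.cvtColor(im,cv2.COLOR_BGR2GRAY).astype(int)
for v in (240,248): print(g[v,256:266],g[v,298:312])
E
```

```text
-11.321062885598868 -0.2724945267052204 [-0.0108 -0.011  -0.0112 -0.011  -0.0113]
10.6105997020572 0.04861410104790976 [0.0105 0.0105 0.0107 0.0106 0.0105]
[236 236 236 232 200 149 133 133 133 132] [130 129 121 109 103  98 126 175 203 209 207 208 206 209]
[237 237 237 234 214 165 132 122 123 123] [123 123 123 123 124 130 154 188 204 207 206 206 206 212]
```

```bash
python3 - <<'E'
from h import *
q=Q(np.radians(-12.2)); x,y=.49046,-.1325
for i in range(3): print(get_tool_pos())
servo_line([x,y,.085],q,vel=.08)
sleep(.15); f0=np.array(get_ft_force()); print(get_time_s(),get_tool_pos(),f0)
r=servo_line([x,y,.066],q,vel=.02,until_force=4)
sleep(.1); print(r,get_time_s(),get_tool_pos(),np.array(get_ft_force())-f0,get_moment())
shot('g1')
E
```

```text
[ 0.49141094 -0.13269845  0.12568108]
[ 0.49141094 -0.13269845  0.12568108]
[ 0.49141094 -0.13269845  0.12568108]
7.8833 [ 0.49086014 -0.1325897   0.08548458] [-0.27040376  0.34997103 -1.27104699]
False 9.0833 [ 0.49042502 -0.13252224  0.06610573] [-1.36786573 -0.62940182  2.11438331] [ 0.01424843  0.35712092 -0.02512269]
```

View pics/g1.png

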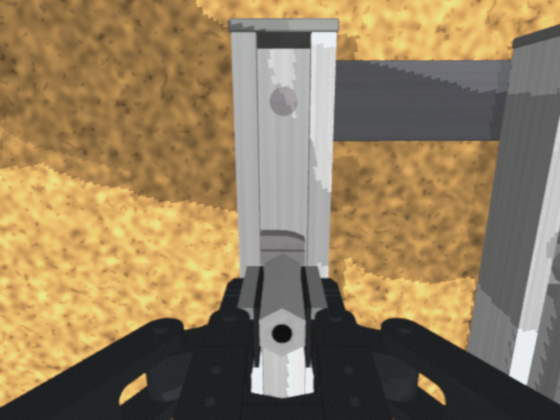

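The nut is between the lips at TCP z 0.066, with the foot just touching at 2 N. Pressing down next.

```bash
python3 - <<'E'
from h import *
q=Q(np.radians(-12.2)); x,y=.49046,-.1325
f0=np.array([-.27,.35,-1.3])
for z in (.061,.0553):
    r=servo_line([x,y,z],q,vel=.02,until_force=10); sleep(.1)
    print(r,get_time_s(),get_tool_pos(),np.array(get_ft_force())-f0,get_moment(),get_finger_gap())
servo_line([x,y,.0553],Q(np.radians(-17.2)),vel=.02); print(get_time_s(),phi_now()[0],get_moment(),np.array(get_ft_force())-f0)
E
```

```text
False 9.6333 [ 0.49055467 -0.1325521   0.06110261] [-1.82893901  0.01621227  6.31632055] [ 0.12685144  0.59022433 -0.01467155] 0.17694853759363097
False 10.1667 [ 0.49064741 -0.13257516  0.0556546 ] [-2.22707477  0.06254613  9.48934955] [ 0.075676    0.81624364 -0.03258086] 0.17518902877548198
10.4167 -17.2382043063035 [0.10149581 0.77303217 0.00200809] [-1.80196246 -0.36666517 10.15251024]
```

```bash
python3 - <<'E'
from h import *
x,y=.49046,-.1325
f0=np.array([-.27,.35,-1.3])
servo_line([x,y,.0543],Q(np.radians(-17.2)),vel=.02)
for a in list(range(-27,-98,-10))+[-102.2]:
    servo_line([x,y,.0543],Q(np.radians(a)),vel=.02)
    m=get_moment(); f=np.array(get_ft_force())-f0
    print(a,round(get_time_s(),2),round(phi_now()[0],1),np.round(f,1),np.round(m,2),np.round(get_tool_pos(),4))
    if abs(m[2])>.6 or f[2]>18 or np.hypot(f[0],f[1])>10: print('STOP');break
sleep(.1);shot('h1');cv2.imwrite('pics/h1s.png',read_camera('side'))
E
```

```text
-27 10.99 -27.0 [-1.6 -0.3 10.5] [0.07 0.6  0.03] [ 0.4912 -0.1326  0.0549]
-37 11.32 -37.0 [-1.4 -0.7 10.7] [0.04 0.35 0.  ] [ 0.4914 -0.1327  0.055 ]
-47 11.64 -47.0 [-1.1  0.  11.3] [-0.02  0.26 -0.01] [ 0.4916 -0.1327  0.0551]
-57 11.97 -57.0 [-0.1 -0.4 10.6] [-0.01  0.16 -0.06] [ 0.4918 -0.1328  0.0551]
-67 12.29 -67.0 [ 0.1  0.1 10.3] [-0.11 -0.   -0.03] [ 0.4919 -0.1329  0.0551]
-77 12.62 -77.0 [ 0.5 -0.4 10.5] [-0.07 -0.   -0.01] [ 0.492  -0.133   0.0552]
-87 12.94 -87.0 [ 1.1 -1.3 10.7] [-0.18 -0.04 -0.01] [ 0.492  -0.133   0.0552]
-97 13.27 -97.0 [ 0.3 -1.3  9.6] [-0.15 -0.04 -0.03] [ 0.492  -0.133   0.0552]
-102.2 13.52 -102.2 [-0.1 -1.3  9.9] [-0.2  -0.05  0.  ] [ 0.492  -0.1331  0.0552]
```

View pics/h1.png

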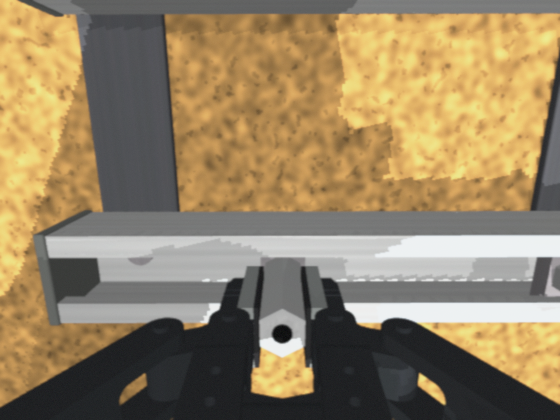

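It turned a full 90° with hardly any torque, but the TCP has crept about 1.4 mm across the channel. I'll feel for both channel walls and centre between them.

```bash
python3 - <<'E'
from h import *
s=np.array([.9778,-.2096,0]); q=Q(np.radians(-102.2)); base=np.array([.49046,-.1325,.0543])
for d in (-.005,.004):
    r=servo_line(base+d*s,q,vel=.006,until_force=3.5)
    p=np.array(get_tool_pos()); print(d,r,get_time_s(),p, 'sx %.5f'%(p@s),np.round(get_ft_force(),1),np.round(get_moment(),2))
E
```

```text
-0.005 True 14.1583 [ 0.4919956  -0.13311434  0.05599431] sx 0.50897 [-0.8 -0.4  8.5] [ 0.02  0.14 -0.01]
0.004 True 14.575 [ 0.49241858 -0.13329137  0.05520402] sx 0.50942 [-1.7  0.7  8.8] [ 0.19  0.62 -0.05]
```

```bash
python3 - <<'E'
from h import *
s=np.array([.9778,-.2096,0]); q=Q(np.radians(-102.2)); base=np.array([.49046,-.1325,.0540])
def rep(d):
    sleep(.08);p=np.array(get_tool_pos()); f=np.mean([get_ft_force() for _ in range(3)],0); m=get_moment()
    print('%.4f'%d,round(get_time_s(),2),'sx %.5f z %.4f'%(p@s,p[2]),'fs %.1f fz %.1f'%(f@s,f[2]),np.round(m,2)); return f@s
for d in (0,-.001,-.002,-.003,-.004,-.005):
    servo_line(base+d*s,q,vel=.02)
    if abs(rep(d)+.3)>4: break
E
```

```text
0.0000 14.91 sx 0.50900 z 0.0549 fs 1.0 fz 8.2 [-0.18 -0.04 -0.06]
-0.0010 15.24 sx 0.50869 z 0.0552 fs 1.8 fz 9.2 [-0.3  -0.56 -0.03]
-0.0020 15.57 sx 0.50842 z 0.0555 fs 3.8 fz 8.6 [-0.44 -1.02  0.02]
```

```bash
python3 - <<'E'
from h import *
s=np.array([.9778,-.2096,0]); q=Q(np.radians(-102.2)); base=np.array([.49046,-.1325,.0540])
def rep(d):
    sleep(.08);p=np.array(get_tool_pos()); f=np.mean([get_ft_force() for _ in range(3)],0); m=get_moment()
    print('%.4f'%d,round(get_time_s(),2),'sx %.5f z %.4f'%(p@s,p[2]),'fs %.1f fz %.1f'%(f@s,f[2]),np.round(m,2)); return f@s
for d in (0,.001,.002,.003,.004):
    servo_line(base+d*s,q,vel=.02)
    if abs(rep(d)-1)>4: break
E
```

```text
0.0000 15.91 sx 0.50899 z 0.0549 fs 0.5 fz 8.8 [-0.15 -0.06 -0.01]
0.0010 16.24 sx 0.50928 z 0.0547 fs -0.4 fz 9.6 [-0.12  0.39  0.03]
0.0020 16.57 sx 0.50960 z 0.0544 fs -2.8 fz 9.8 [ 0.05  0.93 -0.  ]
0.0030 16.91 sx 0.50990 z 0.0541 fs -5.0 fz 9.3 [ 0.16  1.32 -0.02]
```

The side force looks like friction of the spring foot on the floor, because turning let it creep freely. I'll shift across with a small angular dither to release it, and find the walls that way.

```bash
python3 - <<'E'
from h import *
s=np.array([.9778,-.2096,0]); base=np.array([.49046,-.1325,.0538])
def rep(d):
    p=np.array(get_tool_pos()); f=np.mean([get_ft_force() for _ in range(3)],0); m=get_moment()
    print('%.4f'%d,round(get_time_s(),2),'sx %.5f z %.4f phi %.1f'%(p@s,p[2],phi_now()[0]),'fs %.1f fz %.1f'%(f@s+.34,f[2]+1.3),np.round(m,2)); return f@s+.34
for d in (0,-.0016,-.0032):
    for a in (-94,-102.2,-94,-102.2):
        servo_line(base+d*s,Q(np.radians(a)),vel=.02)
        f=rep(d)
        if abs(f)>7: break
E
```

```text
0.0000 17.21 sx 0.50889 z 0.0548 phi -94.0 fs 0.2 fz 10.7 [-0.11 -0.04  0.02]
0.0000 17.5 sx 0.50897 z 0.0547 phi -102.2 fs 0.5 fz 11.2 [-0.1  -0.02  0.02]
0.0000 17.79 sx 0.50890 z 0.0547 phi -94.0 fs 1.2 fz 10.9 [-0.06 -0.01  0.03]
0.0000 18.08 sx 0.50895 z 0.0547 phi -102.2 fs 1.4 fz 10.9 [-0.13 -0.11  0.02]
-0.0016 18.38 sx 0.50819 z 0.0551 phi -94.0 fs 2.3 fz 10.0 [-0.14 -0.62 -0.01]
-0.0016 18.67 sx 0.50807 z 0.0550 phi -102.2 fs 2.5 fz 10.7 [-0.21 -0.56  0.02]
-0.0016 18.96 sx 0.50788 z 0.0549 phi -94.0 fs 3.0 fz 10.0 [-0.09 -0.41  0.02]
-0.0016 19.25 sx 0.50784 z 0.0549 phi -102.2 fs 1.3 fz 10.9 [-0.15 -0.33  0.  ]
-0.0032 19.54 sx 0.50729 z 0.0552 phi -93.9 fs 5.8 fz 7.9 [-0.19 -1.36  0.07]
-0.0032 19.83 sx 0.50755 z 0.0554 phi -102.2 fs 5.6 fz 10.2 [-0.4  -1.19  0.08]
-0.0032 20.12 sx 0.50739 z 0.0553 phi -93.9 fs 4.7 fz 10.1 [-0.24 -1.21  0.02]
-0.0032 20.42 sx 0.50758 z 0.0554 phi -102.2 fs 6.8 fz 10.5 [-0.52 -1.13  0.08]
```

```bash
python3 - <<'E'
from h import *
s=np.array([.9778,-.2096,0]); base=np.array([.49046,-.1325,.0538])
def rep(d):
    p=np.array(get_tool_pos()); f=np.mean([get_ft_force() for _ in range(3)],0); m=get_moment()
    print('%.4f'%d,round(get_time_s(),2),'sx %.5f z %.4f phi %.1f'%(p@s,p[2],phi_now()[0]),'fs %.1f fz %.1f'%(f@s+.34,f[2]+1.3),np.round(m,2)); return f@s+.34
for d in (.0012,.0028):
    for a in (-94,-102.2,-94,-102.2):
        servo_line(base+d*s,Q(np.radians(a)),vel=.02)
        f=rep(d)
        if abs(f)>8: break
E
```

```text
0.0012 20.78 sx 0.50890 z 0.0542 phi -94.0 fs -1.8 fz 11.2 [0.13 0.77 0.01]
0.0012 21.07 sx 0.50913 z 0.0543 phi -102.2 fs -2.9 fz 12.1 [ 0.06  0.66 -0.06]
0.0012 21.37 sx 0.50927 z 0.0544 phi -94.0 fs -1.1 fz 11.0 [0.06 0.59 0.05]
0.0012 21.66 sx 0.50949 z 0.0544 phi -102.2 fs -2.2 fz 11.3 [-0.02  0.43 -0.02]
0.0028 21.95 sx 0.51025 z 0.0542 phi -94.0 fs -4.1 fz 10.7 [0.23 0.94 0.05]
0.0028 22.24 sx 0.51031 z 0.0542 phi -102.2 fs -4.0 fz 13.6 [0.17 1.03 0.01]
0.0028 22.53 sx 0.51038 z 0.0542 phi -94.0 fs -1.9 fz 10.9 [0.12 0.77 0.07]
0.0028 22.82 sx 0.51029 z 0.0542 phi -102.2 fs -3.3 fz 12.5 [0.26 1.01 0.01]
```

The walls are felt at sx ≈ 0.5076 and 0.5103, so the centre is about 0.5089. I centre there and let the pillar up in small steps.

```bash
python3 - <<'E'
from h import *
s=np.array([.9778,-.2096,0]); base=np.array([.49046,-.1325,.0538]); q=Q(np.radians(-102.2))
def rep(d):
    p=np.array(get_tool_pos()); f=np.mean([get_ft_force() for _ in range(3)],0); m=get_moment()
    print('%.4f'%d,round(get_time_s(),2),'sx %.5f z %.4f phi %.1f'%(p@s,p[2],phi_now()[0]),'fs %.1f fz %.1f'%(f@s+.34,f[2]+1.3),np.round(m,2)); return f[2]+1.3,p
for a in (-96,-102.2,-96,-102.2):
    servo_line(base,Q(np.radians(a)),vel=.02)
rep(0)
for k in range(1,9):
    z=.0538+.0007*k; d=.00008*k
    servo_line([*(base+d*s)[:2],z],q,vel=.02); sleep(.05); fz,p=rep(d)
    if fz<2.5: break
E
```

```text
0.0000 23.89 sx 0.50928 z 0.0548 phi -102.2 fs 1.0 fz 9.9 [-0.02 -0.24  0.01]
0.0001 24.19 sx 0.50929 z 0.0555 phi -102.2 fs 0.2 fz 10.0 [-0.02 -0.36  0.01]
0.0002 24.49 sx 0.50932 z 0.0562 phi -102.2 fs 1.6 fz 9.4 [-0.06 -0.26 -0.04]
0.0002 24.79 sx 0.50931 z 0.0568 phi -102.2 fs 1.6 fz 9.2 [-0.08 -0.25 -0.04]
0.0003 25.09 sx 0.50932 z 0.0574 phi -102.2 fs 0.7 fz 8.3 [-0.02 -0.31  0.  ]
0.0004 25.39 sx 0.50931 z 0.0581 phi -102.2 fs 2.3 fz 8.7 [-0.08 -0.22 -0.04]
0.0005 25.69 sx 0.50930 z 0.0587 phi -102.2 fs 1.9 fz 7.5 [-0.1  -0.24  0.07]
0.0006 25.99 sx 0.50931 z 0.0594 phi -102.2 fs 1.3 fz 6.8 [-0.09 -0.25  0.04]
0.0006 26.29 sx 0.50934 z 0.0600 phi -102.2 fs 0.8 fz 5.9 [-0.07 -0.23 -0.  ]
```

```bash
python3 - <<'E'
from h import *
s=np.array([.9778,-.2096,0]); base=np.array([.49046,-.1325,.0538]); q=Q(np.radians(-102.2))
def rep(d):
    p=np.array(get_tool_pos()); f=np.mean([get_ft_force() for _ in range(3)],0); m=get_moment()
    print('%.4f'%d,round(get_time_s(),2),'sx %.5f z %.4f phi %.1f'%(p@s,p[2],phi_now()[0]),'fs %.1f fz %.1f'%(f@s+.34,f[2]+1.3),np.round(m,2)); return f[2]+1.3,p
for k in range(9,15):
    z=.0538+.0007*k; d=.00008*k
    servo_line([*(base+d*s)[:2],z],q,vel=.02); sleep(.05); fz,p=rep(d)
    if fz<1: break
shot('i1');cv2.imwrite('pics/i1s.png',read_camera('side'))
E
```

```text
0.0007 26.59 sx 0.50914 z 0.0604 phi -102.2 fs 5.5 fz 2.1 [-0.31 -1.1   0.02]
0.0008 26.89 sx 0.50905 z 0.0606 phi -102.2 fs 9.3 fz -7.8 [-0.57 -2.    0.03]
```

View pics/i1s.png

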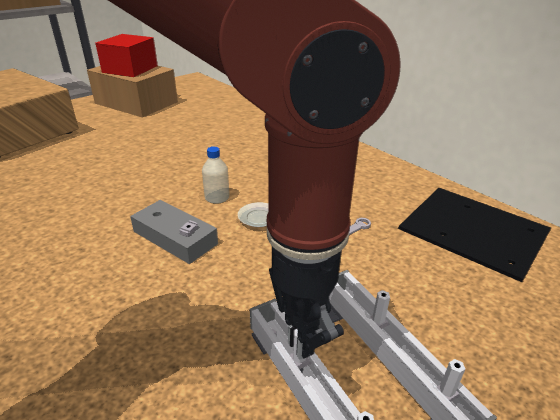

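The rise stops hard at TCP z 0.0604, which puts the nut's underside at about 33.5 mm, the fully caught height. I take out the side load, then release.

```bash
python3 - <<'E'
from h import *
s=np.array([.9778,-.2096,0]); base=np.array([.49046,-.1325,.0538]); q=Q(np.radians(-102.2))
def rep(d):
    p=np.array(get_tool_pos()); f=np.mean([get_ft_force() for _ in range(3)],0); m=get_moment()
    print('%.4f'%d,round(get_time_s(),2),'sx %.5f z %.4f phi %.1f'%(p@s,p[2],phi_now()[0]),'fs %.1f fz %.1f'%(f@s+.34,f[2]+1.3),np.round(m,2)); return f@s+.34
for d in (.0014,.002,.0026,.0032):
    servo_line([*(base+d*s)[:2],.0603],q,vel=.02); sleep(.05)
    if rep(d)<2: break
gripper_open(); sleep(.1); print(get_time_s(),get_finger_gap(),get_tool_pos(),get_ft_force())
p=np.array(get_tool_pos()); servo_line([p[0],p[1],.13],q,vel=.12)
print(get_time_s(),get_tool_pos())
shot('j1')
E
```

```text
0.0014 27.29 sx 0.50918 z 0.0605 phi -102.2 fs 5.3 fz 2.1 [-0.37 -1.17  0.02]
0.0020 27.59 sx 0.50930 z 0.0604 phi -102.2 fs 2.9 fz 5.5 [-0.15 -0.57  0.01]
0.0026 27.89 sx 0.50953 z 0.0603 phi -102.2 fs 0.6 fz 6.6 [-0.15 -0.21 -0.03]
28.675 1.0020023443828998 [ 0.49297113 -0.13304334  0.06029441] [-0.36601794 -0.03402881 -0.7304241 ]
29.4083 [ 0.49270719 -0.13267703  0.12953326]
```

View pics/j1.png

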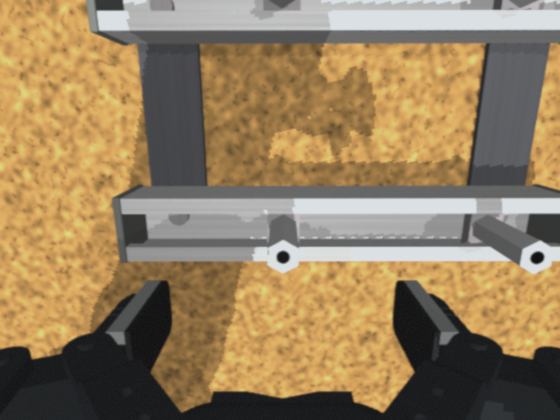

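The pillar stands at (283,257) px, level with the fitted one at (537,257). I move clear for the final top and side checks.

```bash
python3 - <<'E'
from h import *
p=get_tool_pos()
servo_line([p[0],p[1],.22],vel=.2)
move_to([.45,.1,.3],Q(np.radians(-30)))
sleep(.3)
t=read_camera('top');s=read_camera('side');cv2.imwrite('pics/k_t.png',t);cv2.imwrite('pics/k_s.png',s)
print(get_time_s())
cv2.imwrite('pics/k_tz.png',cv2.resize(t[190:335,335:525],None,fx=4,fy=4,interpolation=cv2.INTER_CUBIC))
cv2.imwrite('pics/k_sz.png',cv2.resize(s[255:420,235:500],None,fx=3,fy=3,interpolation=cv2.INTER_CUBIC))
E
```

```text
31.4417
```

View pics/k_tz.png

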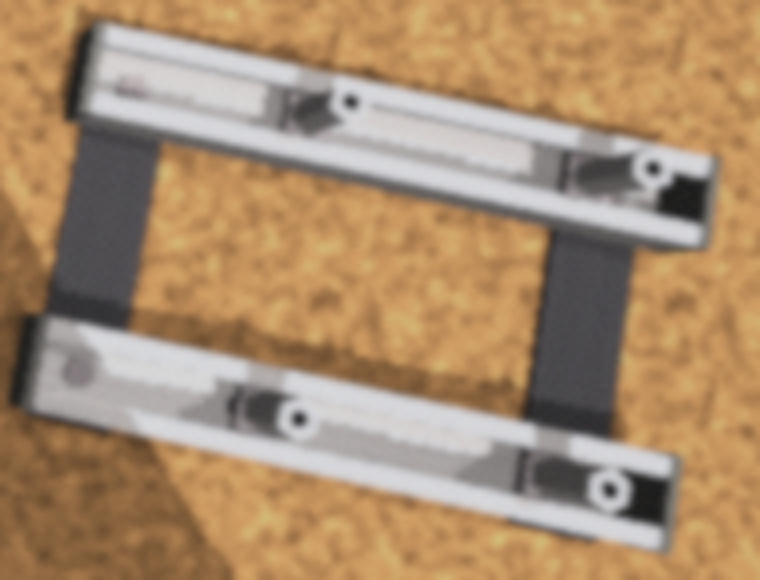

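View pics/k_sz.png

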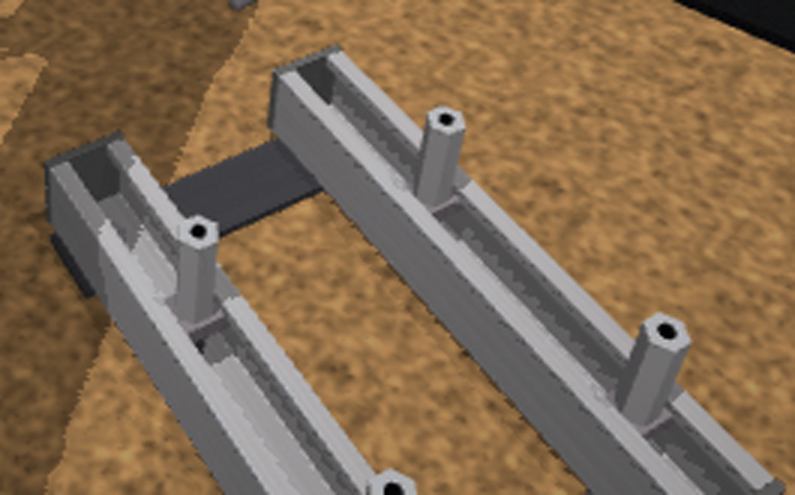

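View pics/k_t.png

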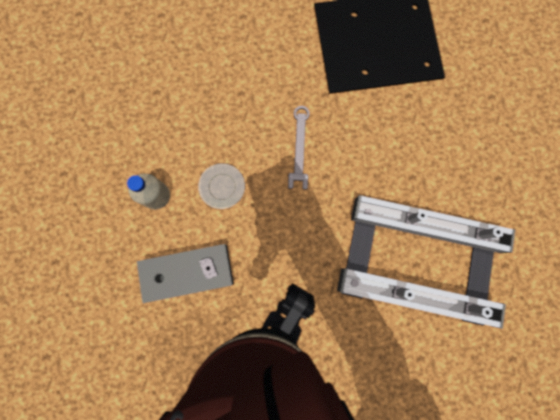

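```bash
python3 - <<'E'
from h import *
ct,cs=cam('top'),cam('side'); t=np.array([.2096,.9778,0])
def p(a,b): return tri([ct,cs],[((a[0]+.5)/4-.5+335,(a[1]+.5)/4-.5+190),((b[0]+.5)/3-.5+235,(b[1]+.5)/3-.5+255)])
A=p((299,419),(199,231));L=p((350,101),(446,119));N=p((610,490),(393,491));F=p((653,168),(667,331))
for n,X in zip('new lone near far'.split(),(A,L,N,F)): print(n,X.round(4),'ysup',round(X@t,4))
E
```

```text
new [ 0.4908 -0.1329  0.0946] ysup -0.0271
lone [ 0.6228 -0.1603  0.0939] ysup -0.0262
near [ 0.4631 -0.2591  0.0954] ysup -0.1563
far [ 0.5954 -0.2876  0.0944] ysup -0.1564
```

The pillar is 0.9 mm off the lone pillar's place along the channel. Its top is at the same height as the fitted ones to within about 1 mm, and it is upright. Nothing else has moved, so I hand in.

```bash
python3 -c "
from workcell import *
job_done(); print(get_time_s())"
```

```text
the job is handed in; nothing more can be done
the job is handed in; nothing more can be done
```

The loose pillar is fitted in the robot-side channel across from the lone far pillar. It stands upright on its own, and the job is handed in; the clock read 31.4 s shortly before.

**What I did:** I lowered the nut lengthwise through the slot and pressed it down against its spring. I turned it 90° clockwise, felt for both channel walls to centre it, let it up until it stopped hard, then released it.

**Forces:** The vertical force while pressing was about 10–11 N, with a peak reading of 13.6 N. At the hard stop I briefly pulled up by about 8 N, with about 9 N sideways. I removed most of that before opening the gripper. With the spring's roughly 6–7 N added, the load on the support stayed well under 40 N.

**Last checks:**
- **Place along the channel:** two-camera triangulation puts it 0.9 mm from the lone pillar, against the 10 mm allowed.
- **Height:** its top measures 94.6 mm and the three fitted pillars 93.9–95.4 mm, so they agree to about 1 mm. The hard stop put the nut's underside at about 33.5 mm, against 33.3 mm for fully caught.
- **Other things:** the plain nut, spanner, bottle and dish look unmoved in the last top view.

**What disagreed:**
- The wrist camera's view of the gripped pillar was about 2 mm off along the tool.
- The arm gave about 1.5 mm sideways under load, so I centred by feeling the walls instead of by camera. While doing that I rocked the nut back and forth by up to 8° to free the spring foot from friction.

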